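# Stow the scrubbing brush and the peg clip under the caddy's flap

## Robot

A 6-joint arm with a two-finger parallel gripper is mounted at the origin on the work surface. World frame = base frame: x ahead of the robot, y to its left, z up, the work surface at z = 0. Lengths are in m, angles in rad, forces in N, time in s.
With the tool pointing down it reaches from about 0.25 to 0.725 m from the base axis. Payload 4 kg.
Tool frame: the origin (TCP) lies midway between the tips of the shut fingers; the grasp point (between the pads) lies 19 mm behind it (manip.grip_depth is the z of the grasp point in the tool frame, in m); z points along the fingers, y is the direction in which the jaws open and shut (so a half turn about z gives the same grasp; the last joint's range is limited). The gripper opens to 85 mm and grips with 20 to 120 N. Pads are 22 mm wide; open, the fingers measure 114 mm over their backs; the gripper's body (76 mm by 85 mm) begins 54 mm behind the grasp point. The pads swing forward as they close: fully open they stand 13 mm farther back than shut.
Start: joints at [-1.318, 0.241, 0.005, 1.335, 0, 1.571], TCP at [0.125, -0.484, 0.231] pointing down, gripper open.
Joint ranges: [-2.72, 2.72], [-1.05, 1.87], [-1.09, 1.28], [-1.99, 2.15], [-1.42, 1.44], [-3.14, 3.14]. Speed limits (rad/s): [2.79, 2.79, 3.14, 3.14, 3.14, 3.14].

## Interface

Orientations are given as [roll, pitch, yaw] about the fixed x, y, z axes, in that order (R = Rz(yaw) Ry(pitch) Rx(roll)).
In Python, from rig import manip, camera, camera_model, job gives the robot as it stands.
- The arm moves only by the tool drive_tool, never from a script. Its arguments are lists of equal length, an entry for each row: "grip": the opening, from -1 (shut) to 1 (fully open); "linear": the shift along the world's x, y, z in m, a list of three; "yaw": the turn about the world's z in rad. In form: {"grip": [grip, ...], "linear": [[tx, ty, tz], ...], "yaw": [yaw, ...]}. A call has 1 to 5 rows; each row is the pose to reach, as a shift and turn from the pose commanded when the call began; what a row does not reach only later rows make up. A row lasts 1/10 s, in which the tool goes at most 50 mm and 8.59 degrees, less where a joint would pass 70% of its speed; a pose out of reach is approached as far as the arm can. A call with a gripper value outside its range is refused whole. The fingers move at their own pace and stop on an object; "squeeze" is the grip in N (left out, the last holds). Time passes only in rows, so rows that repeat a pose let the fingers close. It gives the time, the measured TCP pose, the force and the opening at its end, in the units of the state.
- manip.get_obs(): the state, without advancing time (a new reading comes with each control period).
- camera(name): name is "scene" or "top" or "wrist"; returns the picture (400x640x3 uint8, red, green, blue); there is no depth.
- camera_model(name): a dict with "vertical_fov" (degrees; the focal length in pixels is half the picture's height over the tangent of half this angle, whatever the lens; pixels are square), "cx", "cy" (the principal point, pixels), "R" (3x3) and "t" (3): a world point X has camera coordinates R X + t. Camera axes: x right, y down, z forward; pixel columns grow to the right and rows downward; lengths in m; the calibration is good to about 2 mm. A picture is of the moment at which its call begins: read the wrist's pose just before it. camera_model takes no time and is no camera call; for the wrist camera it gives the pose at the moment of the call.
- job.finish_job(): hands the job in, once; it reports no verdict.
The state is a dict: "clock": time; "joint_pos": joint angles; "joint_vel": joint speeds; "joint_torque": joint torques, N m; "tcp_pos": TCP position; "tool_rot": TCP orientation; "wrist_force": force on the tool from outside, world axes, zero at the start; "wrist_torque": the same for the moment, N m; "gripper_width": finger opening in m.
Only numpy, scipy, OpenCV 4.12 (cv2) and the standard library are available. Lean on these libraries where they do the work, as an engineer would, in place of code of your own. Each camera call takes 0.05 s, during which the arm holds its last target.

## Task

Swing the caddy's hinged flap up past upright, lay the scrubbing brush bristles down in the long bay of the lower tier and the clip of clothespegs, handle up, in the empty short bay beside it, then swing the flap fully shut over them. Lower both things in rather than dropping them, and leave the tub, the jar and the mug where they stand.

Things in the scene. Friction and masses are not known exactly. Their poses are not given: they have to be found in the camera images.
- caddy: Two-tier laundry caddy of grey plastic, fixed to the shelf top: 198 mm (its x) by 162 mm (its y), walls 70 mm high and 4 mm thick, floor 6 mm thick. Origin at the centre of its underside, z up. Inside, the long bay takes the -y half; the +y half is split by a 4 mm partition into an empty short bay (at -x) and one with a 66 x 46 x 24 mm cake of soap fixed in it (at +x). Partitions 66 mm high. A hinged flap covers all the bays; its hinge runs along the top of the +y wall
- flap (a joint): Angle of the caddy's flap, rad: 0 = shut (lying on the walls), grows as it opens, 1.57 = upright, 2.1 = stop (leaning out beyond the +y wall). It starts shut or a few degrees ajar. Stiff friction hinge: it stays at any angle where it is left; about 1.5 N at the tab opens it. The flap is a white plastic plate 190 mm along the hinge, 162 mm from hinge to free edge, 5 mm thick, with 8 mm lips along its two ends (the outer face is the shallow upper tier)
- flap_tab (a point): Grip point on the flap's tab: the tab is 34 mm wide (along the hinge), 7 mm thick, sticks out 40 mm beyond the free edge at its middle, with nothing underneath but the shelf 70 mm below. The point is 26 mm out from the free edge, 188 mm from the hinge line, in mid-thickness. Moves with the flap; axes parallel to the caddy's when shut: x along the hinge, -y outward along the tab, z out of the flap's outer face
- flap_hinge (a point): Middle of the hinge line, which runs along the caddy's x on top of the +y wall, 70 mm above the shelf top. Turns with the flap
- bay_long (a point): Centre of the floor of the long bay, 6 mm above the shelf top. The bay is 190 mm (caddy x) by 70 mm (caddy y) and 64 mm deep below the shut flap
- bay_square (a point): Centre of the floor of the empty short bay, 6 mm above the shelf top. The bay is 100 mm (caddy x) by 80 mm (caddy y) and 64 mm deep below the shut flap
- brush: Aluminium scrubbing brush standing on its bristles, 150 mm (its x) by 48 mm (its y), 54 mm tall. Origin at the centre of its underside, z up. A bridge handle runs along its x over the top: a bar 100 mm long, 14 mm wide, from 40 to 54 mm height, with a clear gap below it (to 22 mm) except at the two posts, 36 to 50 mm from the centre. 0.18 kg or so
- clip: Cluster of five orange clothespegs side by side, held flat by a dark steel spring clip: 70 mm (its x, along the pegs) by 63 mm (its y), pegs 24 mm high, clip plate to 27 mm. Its handle is an upright steel fin at the centre, 30 mm (x) by 10 mm (y), from 27 to 54 mm height. Origin at the centre of its underside, z up. About 0.09 kg
- tub: Bystander: closed purple detergent tub with hinged lid, 106 x 136 mm, 121 mm tall, origin at the centre of its underside
- jar: Bystander: glass jar with metal cap, 68 mm across, 95 mm tall, origin at the centre of its underside
- mug: Bystander: white plastic mug, 72 mm across, 75 mm tall, handle on its +y side, origin at the centre of its underside
Mind the look-alikes: they are no part of the job. There is more than one size of the clip; the one meant has the size given above.

How it is judged:
On the way, in this order (a step that is already met when the one before it is completed fails the run):
1. the flap is swung up past upright (beyond 1.6 rad) (value of joint flap above 1.6 rad), for 0.2 s.
2. brush and peg clip both rest in their bays, upright (z of brush in the frame of bay_long below 0.006 m and horizontal distance between brush and bay_long below 0.03 m and angle between each of brush, clip's own z axis and vertical below 0.12 rad and z of clip in the frame of bay_square below 0.006 m and horizontal distance between clip and bay_square below 0.03 m), for 0.2 s.
At the end, for the whole second after the job is handed in: The flap is shut (within 0.04 rad); the brush stands on its bristles on the floor of the long bay and the peg clip, handle up, on the floor of the empty short bay (each within 6 mm of the floor, 30 mm of the bay's centre and 0.12 rad of upright), at rest (all of step 2 and value of joint flap below 0.04 rad and linear speed of each of brush, clip below 0.03 m/s); the robot touches nothing.
It fails at once if the brush is dropped into the caddy (faster than 0.7 m/s inside it, a fall of about 25 mm) (horizontal distance between brush and caddy below 0.1 m and height (world z) of brush below 0.075 m and linear speed of brush above 0.7 m/s).
It fails at once if the peg clip is dropped into the caddy (faster than 0.7 m/s inside it, a fall of about 25 mm) (horizontal distance between clip and caddy below 0.1 m and height (world z) of clip below 0.075 m and linear speed of clip above 0.7 m/s).
It fails at once if the tub is moved more than 25 mm or tipped (distance of tub from where it was at the start of the episode above 0.025 m or angle between tub's own z axis and vertical above 0.3 rad).
It fails at once if the jar is moved more than 25 mm or tipped (distance of jar from where it was at the start of the episode above 0.025 m or angle between jar's own z axis and vertical above 0.3 rad).
It fails at once if the mug is moved more than 25 mm or tipped (distance of mug from where it was at the start of the episode above 0.025 m or angle between mug's own z axis and vertical above 0.3 rad).
It also fails if it takes over 72 s, if anything falls off the work surface, if the arm or the gripper's body presses on something with over 40 N, if the wrist force passes 120 N, or if a joint passes its speed limit or range.

## Working session

There is one attempt and no reset: what is moved stays moved. The work goes in short steps, Python scripts to look and compute and a tool call to move; the robot and the scene stay as the last step left them, time stands still between calls to the robot, and variables do not carry over. Pictures are saved under pics/ and viewed, and the job is handed in when it is done.

Besides the shell and the picture viewer there is one more tool, called after ">>>" as name(argument=value, ...) on one line, values as JSON. drive_tool: Moves the arm, as the interface text tells. Its arguments: {"type":"object","properties":{"grip":{"type":"array"},"linear":{"type":"array"},"yaw":{"type":"array"},"squeeze":{"type":"number"}},"required":["grip","linear","yaw"]}

```bash
ls; mkdir -p pics; python3 - <<'E'
from rig import manip,camera,camera_model
import cv2
o=manip.get_obs();print({k:o[k] for k in ('clock','tcp_pos','tool_rot','gripper_width')},manip.grip_depth)
for n in ('scene','top','wrist'):
    m=camera_model(n);print(n,m)
    cv2.imwrite(f'pics/{n}0.png',camera(n)[:,:,::-1])
E
```

```text
pics
{'clock': 0.0, 'tcp_pos': array([ 0.12488184, -0.4834979 ,  0.23039821]), 'tool_rot': array([-3.13947484e+00,  3.09200418e-05,  2.52793139e-01]), 'gripper_width': 0.08561259145196445} -0.0187
scene {'vertical_fov': 44.1819270140456, 'cx': 319.43036633663297, 'cy': 193.75980464861317, 'R': array([[ 0.58386809,  0.81172677,  0.014061  ],
       [ 0.52448793, -0.36392631, -0.76972076],
       [-0.61968578,  0.45679021, -0.63822585]]), 't': array([-0.33171059, -0.22841972,  2.04237234])}
top {'vertical_fov': 51.922771392606336, 'cx': 317.5566449745721, 'cy': 201.6443527673416, 'R': array([[ 0.0132377 , -0.99951886,  0.02805023],
       [-0.99722855, -0.01525095, -0.07281918],
       [ 0.07321193, -0.02700853, -0.99695063]]), 't': array([0.00253615, 0.53881296, 1.19936825])}
wrist {'vertical_fov': 61.04114620551701, 'cx': 321.2844459524603, 'cy': 195.61021670323615, 'R': array([[ 0.25010289, -0.96821689, -0.00214341],
       [-0.92339162, -0.23918858,  0.3002278 ],
       [-0.29119831, -0.07310864, -0.95386512]]), 't': array([-0.49872925, -0.04011234,  0.3798126 ])}
```

View pics/scene0.png

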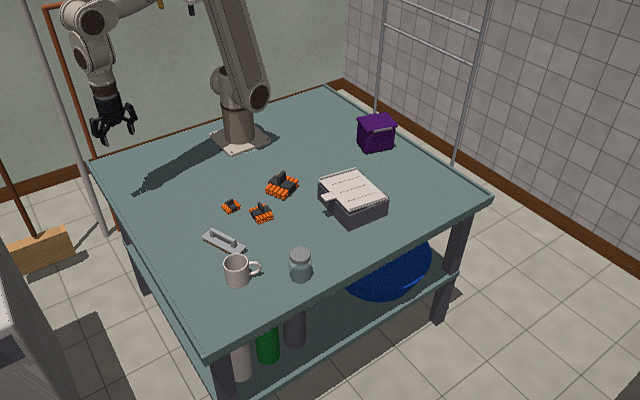

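View pics/top0.png

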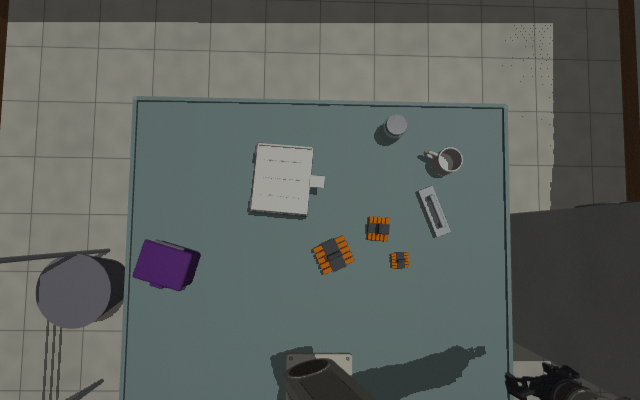

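View pics/wrist0.png

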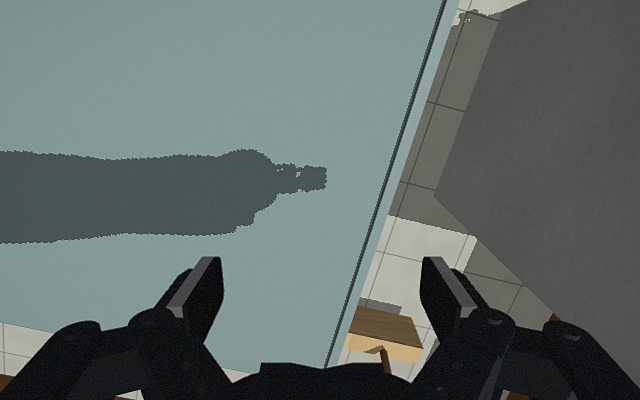

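The top view shows the caddy at (283,180) with its tab at (317,181). The brush is at (433,211), the three clips at (333,255), (378,229) and (400,260), the jar at (396,127), the mug at (448,160) and the tub at (166,265). I'll take rough positions from this view.

```bash
cat > h.py <<'E'
import numpy as np,cv2
from rig import manip,camera,camera_model
def K(m):
    f=200/np.tan(np.radians(m['vertical_fov']/2)); return f
def ray(m,uv,z):
    uv=np.atleast_2d(uv).astype(float);f=K(m);R=np.array(m['R']);t=np.array(m['t'])
    d=np.c_[(uv[:,0]-m['cx'])/f,(uv[:,1]-m['cy'])/f,np.ones(len(uv))]@R
    C=-R.T@t; s=(z-C[2])/d[:,2]; return C+d*s[:,None]
def proj(m,X):
    X=np.atleast_2d(X);c=X@np.array(m['R']).T+np.array(m['t']);f=K(m)
    return np.c_[m['cx']+f*c[:,0]/c[:,2],m['cy']+f*c[:,1]/c[:,2]]
def comps(img,lo,hi,mn=30):
    h=cv2.cvtColor(img,cv2.COLOR_RGB2HSV);mk=cv2.inRange(h,np.array(lo),np.array(hi))
    return mk
def rects(mk,mn=30):
    cs,_=cv2.findContours(mk,cv2.RETR_EXTERNAL,cv2.CHAIN_APPROX_NONE)
    return [(cv2.minAreaRect(c),cv2.contourArea(c),c) for c in cs if cv2.contourArea(c)>mn]
E
python3 - <<'E'
from h import *
np.set_printoptions(precision=4,suppress=True)
m=camera_model('top');img=cv2.imread('pics/top0.png')[:,:,::-1]
C=-m['R'].T@m['t'];print('cam',C)
def show(n,uv,z):print(n,ray(m,uv,z)[:,:2].tolist())
show('tab',[(317,181)],.07);show('flapcorners',[(257,144),(313,149),(307,217),(249,211)],.075)
show('brush',[(433,211)],.04)
for n,p in dict(big=(333,255),med=(378,229),sm=(400,260)).items(): show(n,[p],.025)
show('jar',[(396,127)],.095);show('mug',[(448,160)],.075);show('tub',[(166,265)],.12)
mk=comps(img,(5,150,120),(22,255,255));mk=cv2.morphologyEx(mk,cv2.MORPH_CLOSE,np.ones((13,13)))
for r,a,c in rects(mk,20):
    b=cv2.boxPoints(r);P=ray(m,b,.024);print(r,np.linalg.norm(P[0]-P[1]),np.linalg.norm(P[1]-P[2]),P.mean(0))
w=camera_model('wrist');o=manip.get_obs();C=-w['R'].T@w['t'];print('wcam-tcp',C-o['tcp_pos'], w['R'][2])
E
```

```text
cam [0.4495 0.0431 1.2349]
tab [[0.5940873255783563, 0.013959918895628913]]
flapcorners [[0.6967089672936784, 0.18652295949140546], [0.6853115214929582, 0.026748590860733557], [0.4907442024844755, 0.04095311505327182], [0.5053040338699462, 0.20437639966258564]]
brush [[0.5148696877916563, -0.32864293029331243]]
big [[0.382297266671917, -0.03696474090141891]]
med [[0.46008584047821255, -0.16920074263094703]]
sm [[0.36999596342394364, -0.23440507122661797]]
jar [[0.7488557892203218, -0.20748218232000326]]
mug [[0.6606197278466529, -0.3623874201425497]]
tub [[0.35590831691517355, 0.41467736074982064]]
((400.0, 260.0), (14.0, 16.0), 90.0) 0.04742990022091071 0.04091344600842512 [ 0.37   -0.2346  0.024 ]
((322.9526672363281, 259.1864013671875), (27.84615707397461, 10.53846263885498), 67.38013458251953) 0.030891153771045135 0.08110456277238828 [ 0.3698 -0.0077  0.024 ]
((344.2000427246094, 249.40005493164062), (27.72724151611328, 9.838699340820312), 63.43495178222656) 0.029008794817412756 0.0810440233917875 [ 0.399  -0.0698  0.024 ]
((378.21234130859375, 228.23287963867188), (18.895605087280273, 22.8212833404541), 6.009005546569824) 0.06735694527730354 0.05614429918452068 [ 0.4624 -0.17    0.024 ]
wcam-tcp [0.0734 0.0189 0.1428] [-0.2911 -0.0734 -0.9539]
```

>>> drive_tool(grip=[1,1,1,1,1], linear=[[0.04,0.025,0.01],[0.08,0.05,0.02],[0.12,0.075,0.02],[0.16,0.1,0.02],[0.2,0.125,0.02]], yaw=[0,0,0,0,0])

```text
clock: 0.65
tcp_pos: [0.3263, -0.3579, 0.2512]
tool_rot: [3.142, 0.0, 0.252]
wrist_force: [0.9, -0.9, -0.3]
gripper_width: 0.0854
```

>>> drive_tool(grip=[1,1,1,1,1], linear=[[0.04,0.025,0],[0.08,0.05,0],[0.12,0.075,0],[0.16,0.1,0],[0.17,0.11,0]], yaw=[0,0,0,0,0])

```text
clock: 1.15
tcp_pos: [0.4983, -0.2464, 0.2503]
tool_rot: [-3.141, -0.001, 0.257]
wrist_force: [-0.7, -0.4, 0.2]
gripper_width: 0.0852
```

```bash
cat > snap.py <<'E'
import sys,pickle
from h import *
n=sys.argv[1];cam=sys.argv[2] if len(sys.argv)>2 else 'wrist'
o=manip.get_obs();m=camera_model(cam);im=camera(cam)
cv2.imwrite(f'pics/{n}.png',im[:,:,::-1]);pickle.dump((m,o),open(f'{n}.pkl','wb'))
print(o['clock'],o['tcp_pos'].round(4),o['tool_rot'].round(3),round(o['gripper_width'],4),o['wrist_force'].round(1),abs(o['joint_vel']).max().round(3))
E
python3 snap.py w1
```

```text
1.15 [ 0.4983 -0.2464  0.2503] [-3.141e+00 -1.000e-03  2.570e-01] 0.0852 [-0.7 -0.4  0.2] 0.211
```

View pics/w1.png

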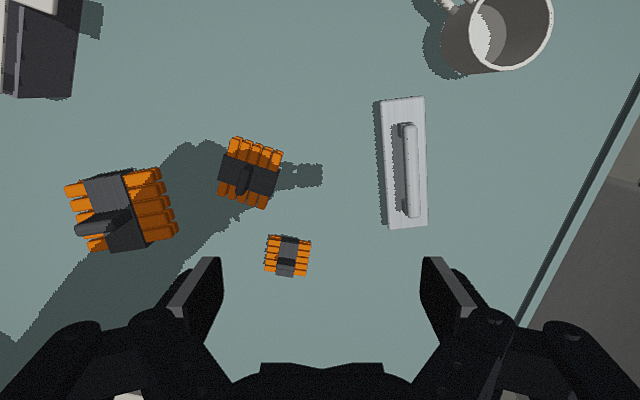

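The wrist view shows the brush at about (403,162), with its bar running from (409,123) to (411,217). The candidate clip is at (250,172) and the big and small look-alikes at (120,210) and (288,255). The mug is at top right.

```bash
python3 - <<'E'
import cv2,numpy as np
im=cv2.imread('pics/w1.png')
a=cv2.resize(im[85:240,360:440],None,fx=3.6,fy=3.6,interpolation=cv2.INTER_NEAREST)
b=cv2.resize(im[125:225,205:295],None,fx=5.5,fy=5.5,interpolation=cv2.INTER_NEAREST)
H=max(a.shape[0],b.shape[0]);o=np.zeros((H,a.shape[1]+b.shape[1],3),np.uint8)
o[:a.shape[0],:a.shape[1]]=a;o[:b.shape[0],a.shape[1]:]=b;cv2.imwrite('pics/w1z.png',o);print(o.shape,a.shape)
E
```

```text
(558, 783, 3) (558, 288, 3)
```

View pics/w1z.png

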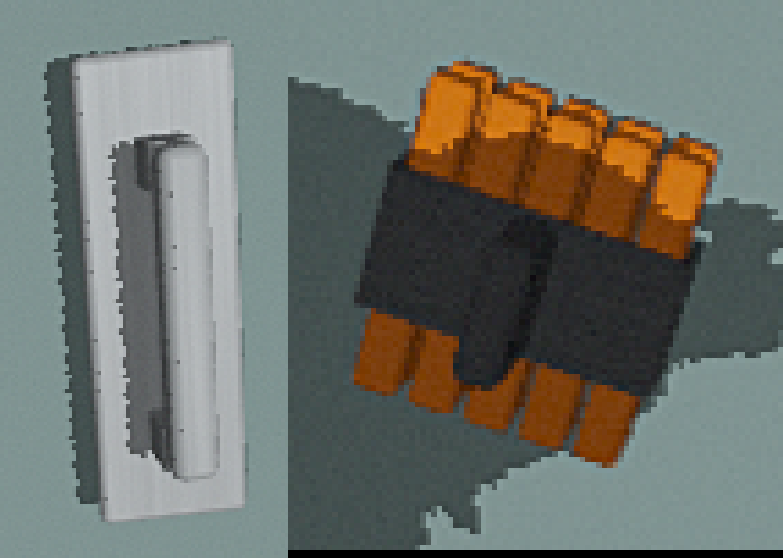

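```bash
python3 - <<'E'
from h import *;import pickle
np.set_printoptions(precision=4,suppress=True)
m,o=pickle.load(open('w1.pkl','rb'))
A=lambda l:np.array(l)/3.6+[360,85]
B=lambda l:(np.array(l)-[288,0])/5.5+[205,125]
def q(n,uv,z):
    P=ray(m,uv,z)[:,:2];e=[np.linalg.norm(P[i]-P[(i+1)%4]) for i in range(4)]
    d=(P[1]-P[2])+(P[0]-P[3]);print(n,P.mean(0),np.array(e),'ang 0-3',np.arctan2(d[1],d[0]))
q('bar',A([(163,145),(207,145),(217,475),(178,478)]),.054)
q('body',A([(75,58),(232,40),(244,506),(107,521)]),.022)
q('cplate',B([(400,155),(700,250),(657,395),(357,305)]),.027)
q('pegs',B([(435,70),(718,150),(612,467),(355,385)]),.024)
bgr=cv2.imread('pics/w1.png');g=cv2.cvtColor(bgr,cv2.COLOR_BGR2GRAY)
z=bgr[125:225,205:295].astype(int).sum(2);v=np.clip(z*1.0,0,250).astype(np.uint8)
cv2.imwrite('pics/w1fin.png',cv2.resize(v,None,fx=6,fy=6,interpolation=cv2.INTER_NEAREST))
E
```

```text
bar [ 0.5157 -0.3389] [0.012  0.097  0.0115 0.098 ] ang 0-3 0.37478539824857005
body [ 0.5152 -0.339 ] [0.0458 0.1475 0.0448 0.1479] ang 0-3 0.37799098320414865
cplate [ 0.4623 -0.1722] [0.0618 0.0322 0.063  0.0327] ang 0-3 -0.07707740187890855
pegs [ 0.4625 -0.1716] [0.0574 0.0715 0.0554 0.0685] ang 0-3 -0.07942491649391588
```

View pics/w1fin.png

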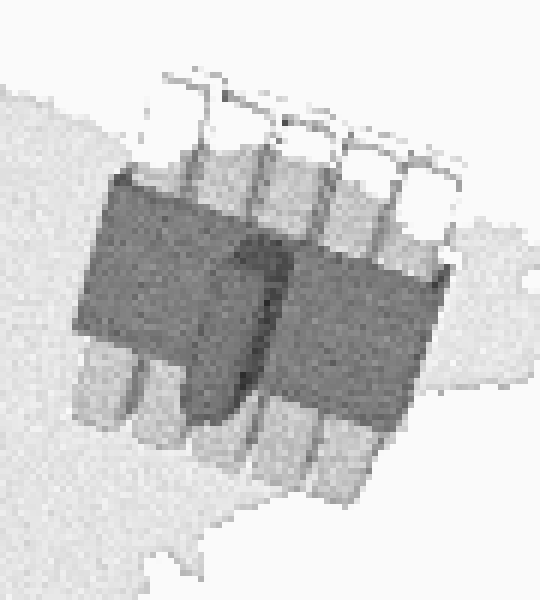

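The two estimates for each object agree. The brush is at (0.5155, -0.339) with yaw 0.376. The middle clip, 62×70 mm, is at (0.4625, -0.172) with yaw -0.078. Next I'll look at the flap tab.

>>> drive_tool(grip=[1,1,1,1,1], linear=[[0.01,0.03,0],[0.03,0.06,0],[0.05,0.09,0],[0.06,0.12,0],[0.07,0.15,0]], yaw=[0.14,0.28,0.42,0.56,0.7])

```text
clock: 1.7
tcp_pos: [0.5645, -0.099, 0.251]
tool_rot: [-3.141, 0.001, 0.957]
wrist_force: [0.2, -0.4, -0.3]
gripper_width: 0.0859
```

>>> drive_tool(grip=[1,1,1,1,1], linear=[[0.01,0.02,0],[0.02,0.04,0],[0.03,0.06,0],[0.03,0.08,0],[0.03,0.08,0]], yaw=[0.14,0.28,0.42,0.54,0.54])

```text
clock: 2.2
tcp_pos: [0.5944, -0.0181, 0.2509]
tool_rot: [-3.14, -0.0, 1.495]
wrist_force: [0.5, -0.6, -0.4]
gripper_width: 0.0854
```

```bash
python3 snap.py w2
```

```text
2.2 [ 0.5944 -0.0181  0.2509] [-3.14  -0.     1.495] 0.0854 [ 0.5 -0.6 -0.4] 0.06
```

View pics/w2.png

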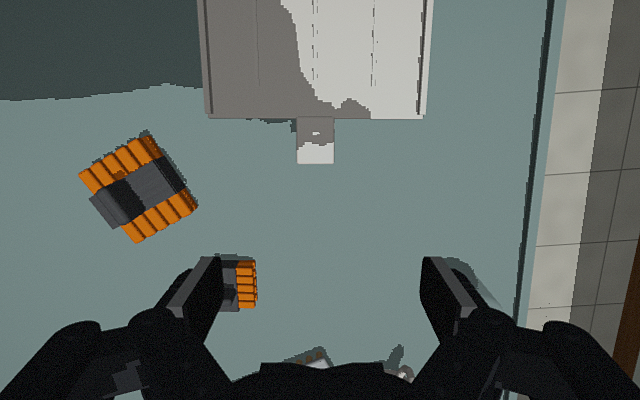

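The tab spans (297,118) to (334,163), and the flap's free edge runs from (208,118) to (423,119).

```bash
python3 - <<'E'
from h import *;import pickle
np.set_printoptions(precision=4,suppress=True)
m,o=pickle.load(open('w2.pkl','rb'))
im=cv2.imread('pics/w2.png')
cv2.imwrite('pics/w2z.png',cv2.resize(im[90:180,190:440],None,fx=3.2,fy=3.2,interpolation=cv2.INTER_NEAREST))
for z in (.070,.076,.085):
    P=ray(m,[(297,118),(334,118),(334,163),(297,163),(208,118),(423,119)],z)[:,:2]
    print(z,np.linalg.norm(P[0]-P[1]),np.linalg.norm(P[3]-P[2]),np.linalg.norm(P[1]-P[2]),np.linalg.norm(P[5]-P[4]),P)
    d=P[5]-P[4];print(np.arctan2(d[1],d[0]),P[:4].mean(0),(P[4]+P[5])/2)
E
```

```text
0.07 0.03452455930525766 0.03591924522014418 0.042714576572067564 0.2006995344230349 [[ 0.5743  0.0344]
 [ 0.6088  0.0318]
 [ 0.606  -0.0108]
 [ 0.5702 -0.0081]
 [ 0.4914  0.0406]
 [ 0.6915  0.0247]]
-0.07964089372136819 [0.5898 0.0118] [0.5915 0.0326]
0.076 0.03388461079604924 0.03525344476119305 0.04192281759964809 0.19697936042407832 [[ 0.5748  0.0348]
 [ 0.6086  0.0323]
 [ 0.6059 -0.0095]
 [ 0.5707 -0.0069]
 [ 0.4935  0.041 ]
 [ 0.6898  0.0253]]
-0.07964089372136818 [0.59   0.0127] [0.5916 0.0331]
0.085 0.032924688032236554 0.034254744072766456 0.040735179141018873 0.1913990994256433 [[ 0.5755  0.0355]
 [ 0.6083  0.033 ]
 [ 0.6057 -0.0076]
 [ 0.5716 -0.0051]
 [ 0.4965  0.0414]
 [ 0.6873  0.0262]]
-0.07964089372136818 [0.5903 0.014 ] [0.5919 0.0338]
```

View pics/w2z.png

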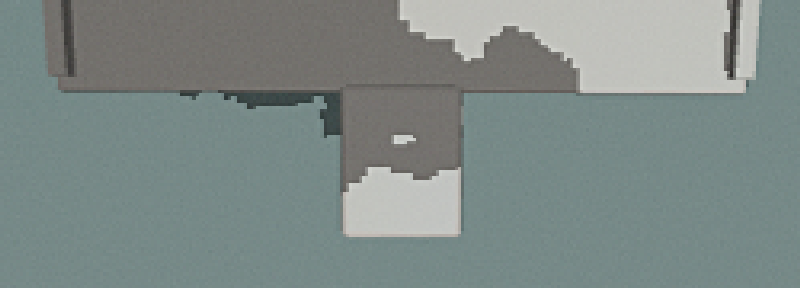

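The flap looks slightly ajar. The tab grip point is about (0.5895, 0.008, 0.08) and the hinge middle about (0.604, 0.195, 0.07). I'll descend over the tab with the jaws along the hinge.

>>> drive_tool(grip=[1,1,1,1,1], linear=[[-0.005,0.026,-0.04],[-0.005,0.026,-0.08],[-0.005,0.026,-0.12],[-0.005,0.026,-0.16],[-0.005,0.026,-0.195]], yaw=[0,0,0,0,0])

```text
clock: 2.75
tcp_pos: [0.5888, 0.005, 0.0545]
tool_rot: [-3.14, 0.001, 1.489]
wrist_force: [-0.6, -0.4, -0.9]
gripper_width: 0.0852
```

>>> drive_tool(grip=[-0.1,-0.3,-0.4,-0.4,-0.4], linear=[[0,0,0],[0,0,0],[0,0,0],[0,0,0],[0,0,0]], yaw=[0,0,0,0,0], squeeze=25)

```text
clock: 3.25
tcp_pos: [0.5904, 0.0063, 0.0581]
tool_rot: [3.14, 0.001, 1.492]
wrist_force: [-2.1, -2.0, 0.0]
gripper_width: 0.0333
```

```bash
python3 snap.py w3
```

```text
3.25 [0.5904 0.0063 0.0581] [3.140e+00 1.000e-03 1.492e+00] 0.0333 [-2.1 -2.   0. ] 0.01
```

View pics/w3.png

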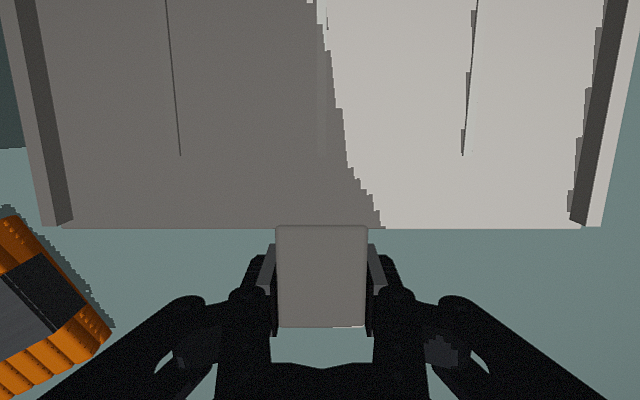

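Gripped at 33.3 mm. Now I'll swing the flap along its arc.

>>> drive_tool(grip=[-0.4,-0.4,-0.4,-0.4,-0.4], linear=[[0,0.0035,0.028],[0.001,0.012,0.057],[0.002,0.0245,0.084],[0.003,0.0415,0.109],[0.005,0.062,0.1305]], yaw=[0,0,0,0,0])

```text
clock: 3.8
tcp_pos: [0.5952, 0.0695, 0.1883]
tool_rot: [3.141, -0.0, 1.492]
wrist_force: [1.5, 2.9, -7.5]
gripper_width: 0.0332
```

```bash
python3 snap.py w4
```

```text
3.8 [0.5952 0.0695 0.1883] [ 3.141 -0.     1.492] 0.0332 [ 1.5  2.9 -7.5] 0.525
```

View pics/w4.png

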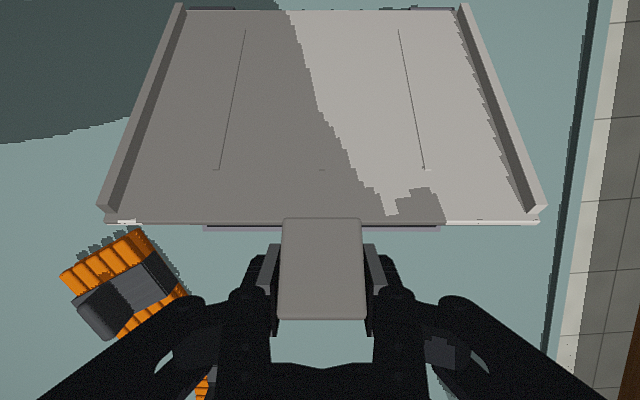

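The flap is following, still held in the jaws, so I'll continue.

>>> drive_tool(grip=[-0.4,-0.4,-0.4,-0.4,-0.4], linear=[[0.002,0.024,0.018],[0.004,0.0505,0.0325],[0.006,0.079,0.042],[0.009,0.1085,0.047],[0.011,0.1385,0.0475]], yaw=[0,0,0,0,0])

```text
clock: 4.35
tcp_pos: [0.6063, 0.2075, 0.2356]
tool_rot: [3.14, 0.002, 1.492]
wrist_force: [1.6, -3.5, -6.4]
gripper_width: 0.0339
```

>>> drive_tool(grip=[-0.4,-0.4,-0.4,-0.4], linear=[[0.002,0.03,-0.0045],[0.0045,0.0565,-0.013],[0.005,0.065,-0.016],[0.005,0.065,-0.016]], yaw=[0,0,0,0])

```text
clock: 4.75
tcp_pos: [0.6116, 0.2739, 0.2186]
tool_rot: [3.14, -0.002, 1.495]
wrist_force: [1.1, 1.9, 0.5]
gripper_width: 0.0337
```

```bash
python3 snap.py w5; python3 snap.py s5 scene
```

```text
4.75 [0.6116 0.2739 0.2186] [ 3.140e+00 -2.000e-03  1.495e+00] 0.0337 [1.1 1.9 0.5] 0.031
4.8 [0.6115 0.2732 0.219 ] [ 3.140e+00 -2.000e-03  1.494e+00] 0.0337 [1.7 1.6 1.2] 0.018
```

View pics/w5.png

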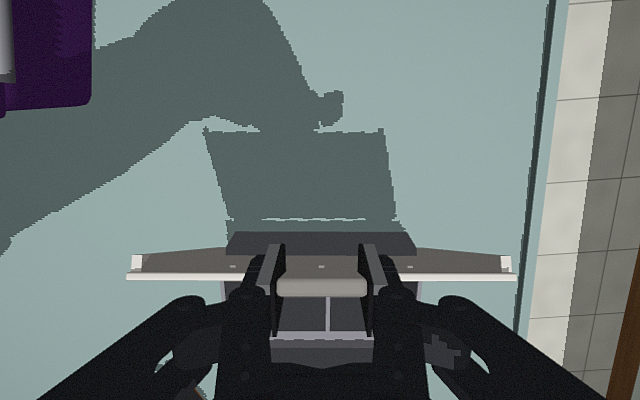

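View pics/s5.png

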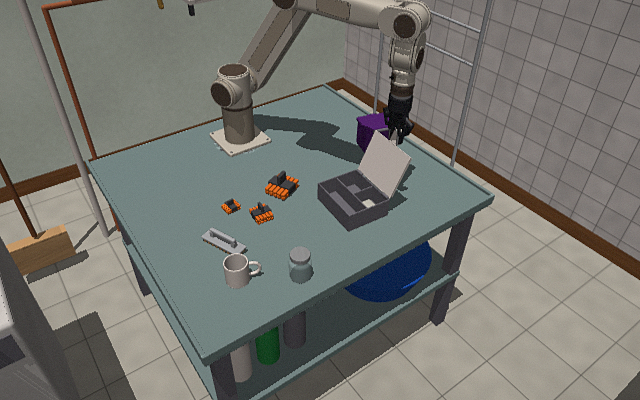

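The flap is leaning past upright, at roughly 2.0 rad, with the bays visible. I'll release the tab and back off upward.

>>> drive_tool(grip=[0.4,0.6,0.6,0.6,0.6], linear=[[0,0,0],[0,0,0.005],[0,0,0.04],[0,0,0.08],[0,-0.03,0.1]], yaw=[0,0,0,0,0])

```text
clock: 5.35
tcp_pos: [0.6113, 0.2444, 0.3221]
tool_rot: [3.138, -0.003, 1.496]
wrist_force: [0.9, 0.3, 0.2]
gripper_width: 0.0687
```

>>> drive_tool(grip=[0.6,0.6,0.6,0.6,0.6], linear=[[-0.005,-0.05,0],[-0.01,-0.1,0],[-0.015,-0.15,0],[-0.015,-0.2,-0.01],[-0.015,-0.2,-0.01]], yaw=[0,0,0,0,0])

```text
clock: 5.85
tcp_pos: [0.595, 0.0356, 0.3084]
tool_rot: [-3.141, 0.002, 1.484]
wrist_force: [-0.7, 0.6, -0.6]
gripper_width: 0.0686
```

```bash
python3 snap.py w6; python3 snap.py t6 top
```

```text
5.85 [0.595  0.0356 0.3084] [-3.141e+00  2.000e-03  1.484e+00] 0.0686 [-0.7  0.6 -0.6] 0.063
5.9 [0.5953 0.038  0.3087] [-3.141e+00  1.000e-03  1.486e+00] 0.0682 [-0.1  0.2 -0.1] 0.067
```

View pics/w6.png

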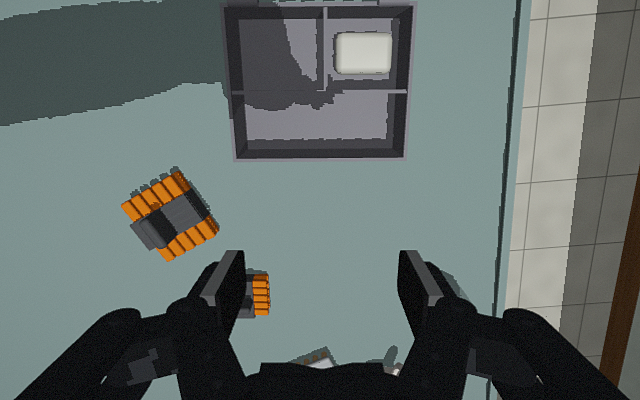

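View pics/t6.png

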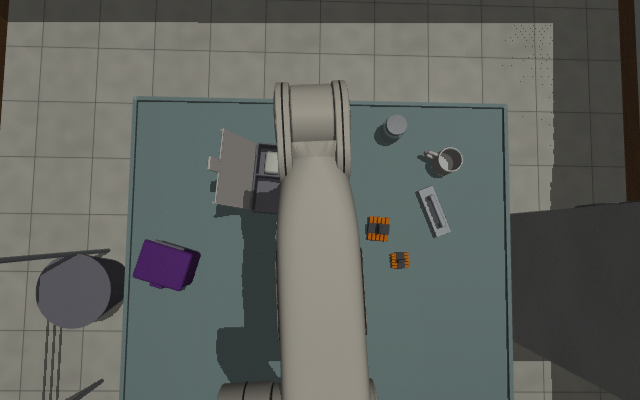

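The open caddy spans (221,5) to (407,158). The empty short bay is at the upper left, the soap at the upper right, and the long bay along the bottom.

```bash
python3 - <<'E'
import cv2
im=cv2.imread('pics/w6.png')
cv2.imwrite('pics/w6z.png',cv2.resize(im[0:170,210:430],None,fx=3.5,fy=3.5,interpolation=cv2.INTER_NEAREST))
E
```

```text
(no output)
```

View pics/w6z.png

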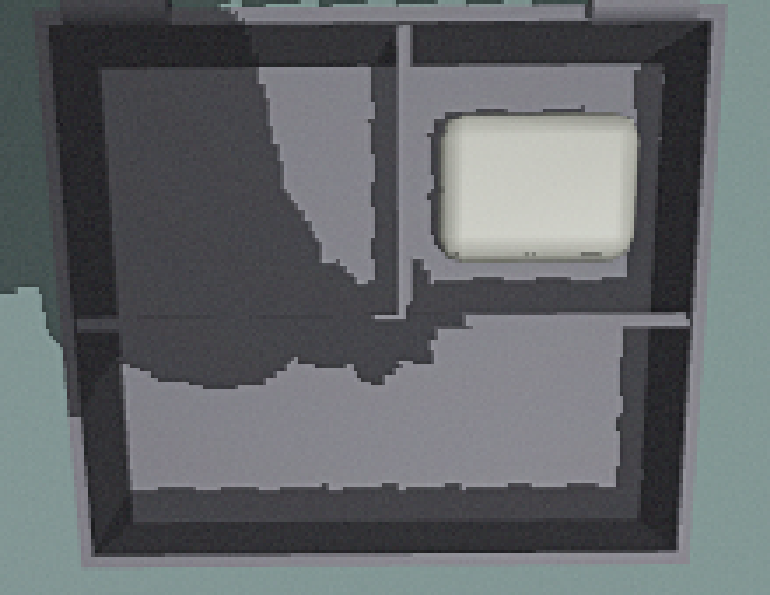

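```bash
python3 - <<'E'
from h import *;import pickle
np.set_printoptions(precision=4,suppress=True)
m,o=pickle.load(open('w6.pkl','rb'))
A=lambda l:np.array(l)/3.5+[210,0]
P=ray(m,A([(48,25),(712,20),(677,551),(92,556)]),.07)[:,:2]
print('inner rim',P,[np.linalg.norm(P[i]-P[(i+1)%4]) for i in range(4)]);c=P.mean(0)
d=P[1]-P[0]+P[2]-P[3];a=np.arctan2(d[1],d[0]);print('c',c,'yaw',a)
Pf=ray(m,A([(132,522),(640,521)]),.006)[:,:2];print('floor near',Pf,np.linalg.norm(Pf[0]-Pf[1]))
u=np.array([np.cos(a),np.sin(a)]);v=np.array([-u[1],u[0]])
Pp=ray(m,A([(78,325),(690,320),(404,27),(404,318)]),.066)[:,:2]
print('part y',(Pp[:2]-c)@v,'x of vpart',(Pp[2:]-c)@u, 'floor near y',(Pf-c)@v,'x',(Pf-c)@u)
pv=(Pp[2:]-c)@u
print('long',c-v*.042,'sq', c+u*(-.095+.05)+v*.037)
E
```

```text
inner rim [[0.5096 0.1979]
 [0.699  0.1826]
 [0.6869 0.0293]
 [0.4972 0.0441]] [np.float64(0.18998762061435984), np.float64(0.15372793511123337), np.float64(0.19027368614123227), np.float64(0.15422014164366668)]
c [0.5982 0.1135] yaw -0.07936534818195873
floor near [[0.4969 0.0443]
 [0.6876 0.0281]] 0.19139338918896923
part y [-0.0052 -0.0052] x of vpart [0.007  0.0067] floor near y [-0.077 -0.078] x [-0.0955  0.0959]
long [0.5948 0.0716] sq [0.5562 0.1539]
```

The bay centres come out at (0.5948, 0.0716) for the long bay and (0.5562, 0.1539) for the empty short bay, with caddy yaw -0.079. Now I'll go for the brush.

>>> drive_tool(grip=[0.4,0.3,0.3,0.3,0.3], linear=[[-0.01,-0.045,-0.01],[-0.02,-0.09,-0.03],[-0.03,-0.135,-0.06],[-0.04,-0.18,-0.08],[-0.05,-0.225,-0.1]], yaw=[-0.14,-0.28,-0.42,-0.56,-0.7])

```text
clock: 6.45
tcp_pos: [0.5473, -0.1775, 0.2102]
tool_rot: [3.141, -0.001, 0.79]
wrist_force: [1.0, -1.2, -0.1]
gripper_width: 0.0555
```

>>> drive_tool(grip=[0.3,0.3,0.3,0.3,0.3], linear=[[-0.01,-0.045,-0.02],[-0.02,-0.09,-0.04],[-0.03,-0.135,-0.06],[-0.03,-0.152,-0.09],[-0.03,-0.152,-0.09]], yaw=[-0.14,-0.28,-0.41,-0.41,-0.41])

```text
clock: 6.95
tcp_pos: [0.5149, -0.3298, 0.1162]
tool_rot: [-3.136, 0.004, 0.38]
wrist_force: [-0.5, 0.2, -0.9]
gripper_width: 0.0555
```

```bash
python3 snap.py w7
```

```text
6.95 [ 0.5149 -0.3298  0.1162] [-3.136  0.004  0.38 ] 0.0555 [-0.5  0.2 -0.9] 0.067
```

View pics/w7.png

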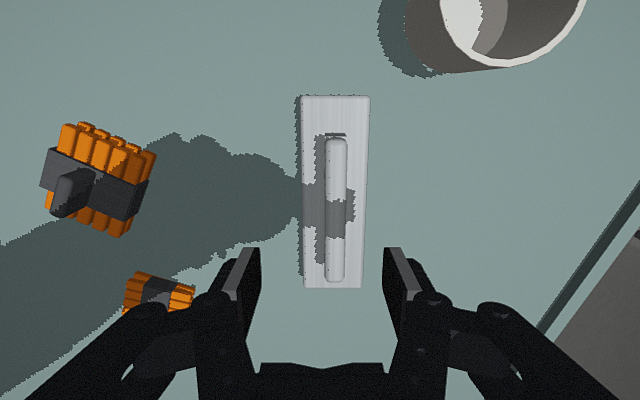

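```bash
python3 - <<'E'
from h import *;import pickle
m,o=pickle.load(open('w7.pkl','rb'))
P=ray(m,[(326,138),(347,138),(345,281),(326,281)],.054)[:,:2];d=P[1]-P[2]+P[0]-P[3]
print(P.mean(0),np.arctan2(d[1],d[0]),np.linalg.norm(P[0]-P[3]))
P=ray(m,[(301,96),(370,97),(360,287),(304,287)],.022)[:,:2];d=P[1]-P[2]+P[0]-P[3]
print(P.mean(0),np.arctan2(d[1],d[0]),np.linalg.norm(P[0]-P[3]));print(manip.get_obs()['tcp_pos'])
E
```

```text
[ 0.51665145 -0.33849496] 0.3869345329794246 0.09800785289360853
[ 0.51537262 -0.33833603] 0.37386731944909735 0.1468816126474642
[ 0.51617781 -0.32873905  0.11833861]
```

>>> drive_tool(grip=[0.3,0.3,0.3,0.3], linear=[[0,-0.01,-0.03],[0,-0.01,-0.065],[0,-0.01,-0.088],[0,-0.01,-0.089]], yaw=[0,0,0,0])

```text
clock: 7.4
tcp_pos: [0.5166, -0.3363, 0.0296]
tool_rot: [-3.137, 0.003, 0.386]
wrist_force: [-0.4, 0.7, 0.1]
gripper_width: 0.0555
```

>>> drive_tool(grip=[-1,-1,-1,-1,-1], linear=[[0,0,0],[0,0,0],[0,0,0],[0,0,0],[0,0,0]], yaw=[0,0,0,0,0], squeeze=50)

```text
clock: 7.9
tcp_pos: [0.5188, -0.3397, 0.0339]
tool_rot: [3.139, -0.003, 0.383]
wrist_force: [0.0, 2.4, 6.2]
gripper_width: 0.0123
```

```bash
python3 snap.py w8
```

```text
7.9 [ 0.5188 -0.3397  0.0339] [ 3.139e+00 -3.000e-03  3.830e-01] 0.0123 [0.  2.4 6.2] 0.001
```

View pics/w8.png

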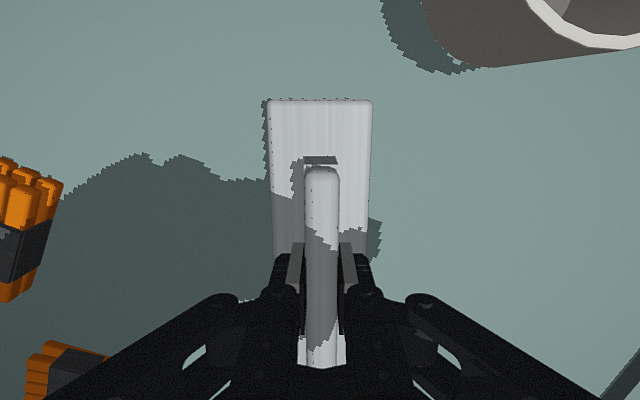

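The bar is gripped at 12.3 mm. I'll lift and carry the brush to above the long bay.

>>> drive_tool(grip=[-1,-1,-1,-1,-1], linear=[[0,0,0.02],[0,0,0.05],[0,0,0.09],[0,0.02,0.12],[0.005,0.05,0.13]], yaw=[0,0,0,0,-0.04])

```text
clock: 8.45
tcp_pos: [0.5234, -0.2919, 0.1659]
tool_rot: [3.135, -0.004, 0.338]
wrist_force: [1.2, 0.4, -1.7]
gripper_width: 0.0132
```

>>> drive_tool(grip=[-1,-1,-1,-1,-1], linear=[[0.01,0.04,0],[0.02,0.08,0],[0.03,0.12,0],[0.035,0.16,0],[0.04,0.2,0]], yaw=[-0.08,-0.16,-0.24,-0.32,-0.4])

```text
clock: 8.95
tcp_pos: [0.562, -0.0882, 0.1616]
tool_rot: [3.141, 0.0, -0.061]
wrist_force: [0.1, 0.2, -1.9]
gripper_width: 0.0128
```

>>> drive_tool(grip=[-1,-1,-1,-1,-1], linear=[[0.01,0.04,0],[0.02,0.08,0],[0.025,0.12,0],[0.031,0.16,0],[0.031,0.16,0]], yaw=[-0.02,-0.02,-0.02,-0.02,-0.02])

```text
clock: 9.45
tcp_pos: [0.5922, 0.0082, 0.1614]
tool_rot: [-3.106, 0.002, -0.003]
wrist_force: [-0.4, 0.1, -0.5]
gripper_width: 0.0129
```

```bash
python3 snap.py w9
```

```text
9.45 [0.5922 0.0082 0.1614] [-3.106e+00  2.000e-03 -3.000e-03] 0.0129 [-0.4  0.1 -0.5] 0.064
```

View pics/w9.png

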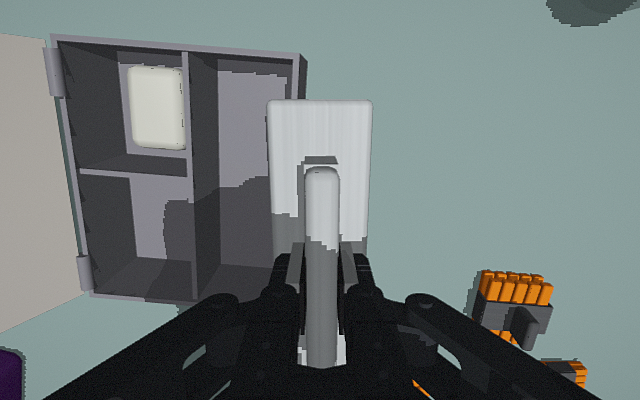

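```bash
python3 -c "
from h import *
o=manip.get_obs();print(o['joint_pos'].round(3),o['joint_vel'].round(3),o['joint_torque'].round(2),o['wrist_force'].round(2),o['wrist_torque'].round(2),o['tcp_pos'])"
```

```text
[-0.004  0.461  0.138  1.25   0.036  3.141] [-0.02  -0.008 -0.013 -0.001 -0.013  0.   ] [-4.600e-01 -4.851e+01  2.512e+01  2.500e-01 -3.000e-02 -0.000e+00] [ 0.2   0.94 -1.84] [-0.04 -0.08  0.02] [0.59246793 0.00856556 0.16142961]
```

Joint 6 is at its limit: j6 = j1 − yaw + π. The bar is symmetric, so I'll turn half a revolution, to yaw ≈ 3.06, while still high.

>>> drive_tool(grip=[-1,-1,-1,-1,-1], linear=[[0,0,0],[0,0,0],[0,0,0],[0,0,0],[0,0,0]], yaw=[0.14,0.28,0.42,0.56,0.7])

```text
clock: 10.0
tcp_pos: [0.5919, 0.0065, 0.1615]
tool_rot: [-3.106, 0.002, 0.7]
wrist_force: [-0.3, -0.0, -1.6]
gripper_width: 0.0126
```

>>> drive_tool(grip=[-1,-1,-1,-1,-1], linear=[[0,0,0],[0,0,0],[0,0,0],[0,0,0],[0,0,0]], yaw=[0.14,0.28,0.42,0.56,0.7])

```text
clock: 10.5
tcp_pos: [0.5919, 0.0065, 0.1615]
tool_rot: [-3.106, 0.002, 1.4]
wrist_force: [1.3, -0.6, -2.3]
gripper_width: 0.0127
```

>>> drive_tool(grip=[-1,-1,-1,-1,-1], linear=[[0,0,0],[0,0,0],[0,0,0],[0,0,0],[0,0,0]], yaw=[0.14,0.28,0.42,0.56,0.7])

```text
clock: 11.0
tcp_pos: [0.5919, 0.0066, 0.1615]
tool_rot: [-3.105, 0.001, 2.1]
wrist_force: [-0.7, 0.1, -2.0]
gripper_width: 0.0127
```

>>> drive_tool(grip=[-1,-1,-1,-1,-1], linear=[[0,0,0],[0,0,0],[0,0,0],[0,0,0],[0,0,0]], yaw=[0.14,0.28,0.42,0.56,0.7])

```text
clock: 11.5
tcp_pos: [0.5919, 0.0066, 0.1615]
tool_rot: [-3.105, 0.001, 2.8]
wrist_force: [0.3, 0.5, -1.6]
gripper_width: 0.0129
```

>>> drive_tool(grip=[-1,-1,-1,-1,-1], linear=[[0,0.03,0],[0.001,0.065,0],[0.001,0.065,0],[0.001,0.065,0],[0.001,0.065,0]], yaw=[0.14,0.262,0.262,0.262,0.262])

```text
clock: 12.0
tcp_pos: [0.593, 0.0718, 0.1615]
tool_rot: [-3.105, 0.001, 3.056]
wrist_force: [0.1, -0.1, -2.3]
gripper_width: 0.0127
```

```bash
python3 snap.py w10;python3 snap.py s10 scene
```

```text
12.0 [0.593  0.0718 0.1615] [-3.105e+00  1.000e-03  3.056e+00] 0.0127 [ 0.1 -0.1 -2.3] 0.007
12.05 [0.5931 0.0717 0.1615] [-3.106e+00  1.000e-03  3.056e+00] 0.013 [-0.3  0.7 -1.6] 0.002
```

View pics/w10.png

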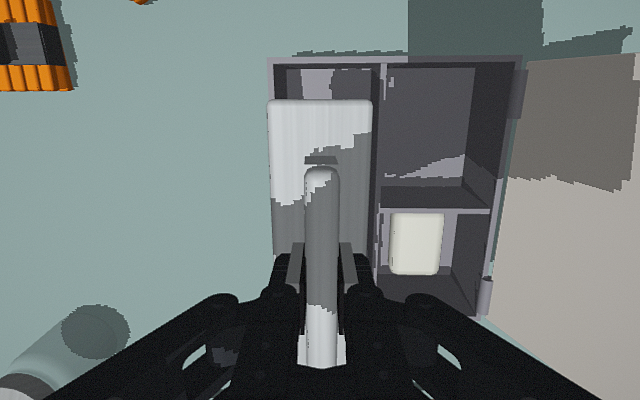

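View pics/s10.png

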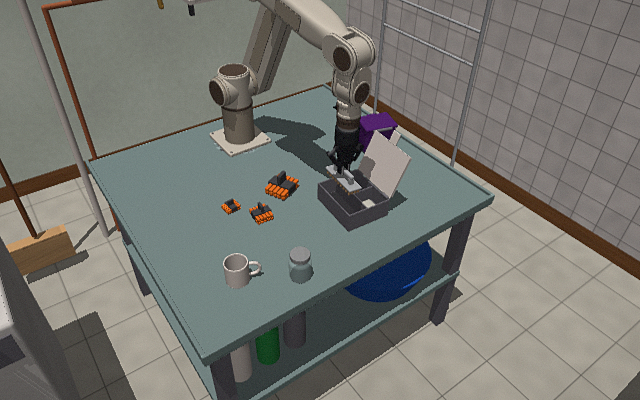

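```bash
python3 - <<'E'
from h import *;import pickle
m,o=pickle.load(open('w10.pkl','rb'))
P=ray(m,[(267,101),(372,101)],.1495)[:,:2];c=np.array([.5982,.1135]);a=-.0794;u=np.array([np.cos(a),np.sin(a)]);v=np.array([-u[1],u[0]])
print('edge in caddy frame',np.c_[(P-c)@u,(P-c)@v])
P=ray(m,[(305,180),(338,180)],.1815)[:,:2];print('bar',np.c_[(P-c)@u,(P-c)@v])
print((o['tcp_pos'][:2]-c)@u,(o['tcp_pos'][:2]-c)@v)
E
```

```text
edge in caddy frame [[-0.07446443 -0.06612107]
 [-0.07424584 -0.01992377]]
bar [[-0.04690797 -0.0472134 ]
 [-0.04695336 -0.03487395]]
-0.0018401441809582147 -0.041997452515668415
```

The brush is aligned with the long bay to within about 1 mm, so I'll lower it.

>>> drive_tool(grip=[-1,-1,-1,-1,-1], linear=[[0,0.001,-0.03],[0,0.001,-0.06],[0,0.001,-0.085],[0,0.001,-0.1],[0,0.001,-0.108]], yaw=[0,0,0,0,0])

```text
clock: 12.6
tcp_pos: [0.5919, 0.073, 0.0517]
tool_rot: [-3.105, -0.002, 3.057]
wrist_force: [0.8, 0.1, -2.7]
gripper_width: 0.013
```

>>> drive_tool(grip=[-1,-1,-1,-1,-1], linear=[[0,0,-0.004],[0,0,-0.008],[0,0,-0.012],[0,0,-0.014],[0,0,-0.014]], yaw=[0,0,0,0,0])

```text
clock: 13.1
tcp_pos: [0.5938, 0.0742, 0.0407]
tool_rot: [-3.106, 0.003, 3.059]
wrist_force: [-0.3, -0.1, 1.0]
gripper_width: 0.0129
```

>>> drive_tool(grip=[-0.5,-0.3,-0.3,-0.3], linear=[[0,0,0],[0,0,0],[0,0,0],[0,0,0.015]], yaw=[0,0,0,0])

```text
clock: 13.5
tcp_pos: [0.5914, 0.0741, 0.0528]
tool_rot: [-3.105, -0.003, 3.059]
wrist_force: [0.1, 1.0, -0.5]
gripper_width: 0.0299
```

>>> drive_tool(grip=[-0.3,-0.3,-0.3,-0.3,-0.3], linear=[[0,0,0.03],[0,0,0.07],[0,0,0.11],[0,-0.03,0.13],[0,-0.06,0.14]], yaw=[0,0,0,0,0])

```text
clock: 14.0
tcp_pos: [0.5947, 0.0146, 0.198]
tool_rot: [-3.107, 0.007, 3.061]
wrist_force: [0.2, -0.7, -0.4]
gripper_width: 0.0302
```

```bash
python3 snap.py w11
```

```text
14.0 [0.5947 0.0146 0.198 ] [-3.107  0.007  3.061] 0.0302 [ 0.2 -0.7 -0.4] 0.521
```

View pics/w11.png

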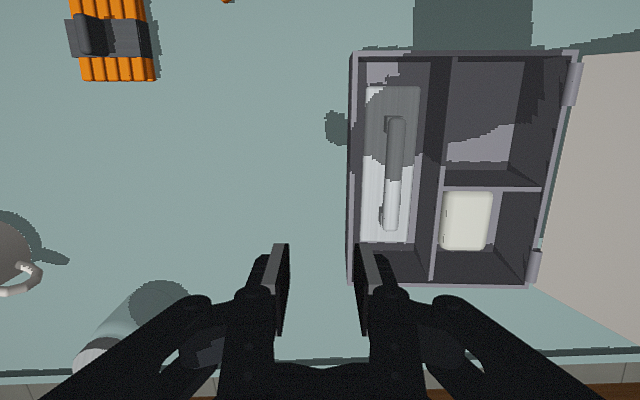

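The brush sits flat in the long bay and the flap is still open. Next is the clip, at the same tool yaw.

>>> drive_tool(grip=[-0.2,-0.2,-0.2,-0.2,-0.2], linear=[[-0.025,-0.037,0],[-0.05,-0.074,-0.01],[-0.08,-0.11,-0.03],[-0.105,-0.147,-0.05],[-0.13,-0.185,-0.07]], yaw=[0,0,0,0,0])

```text
clock: 14.55
tcp_pos: [0.462, -0.1718, 0.1241]
tool_rot: [-3.106, 0.002, 3.059]
wrist_force: [0.5, 0.2, 0.5]
gripper_width: 0.0341
```

>>> drive_tool(grip=[-0.2,-0.2], linear=[[0,0,-0.01],[0,0,-0.01]], yaw=[0,0])

```text
clock: 14.75
tcp_pos: [0.4615, -0.1711, 0.1132]
tool_rot: [-3.107, -0.002, 3.056]
wrist_force: [1.3, 0.1, -0.1]
gripper_width: 0.0346
```

```bash
python3 snap.py w12
```

```text
14.75 [ 0.4615 -0.1711  0.1132] [-3.107e+00 -2.000e-03  3.056e+00] 0.0346 [ 1.3  0.1 -0.1] 0.06
```

View pics/w12.png

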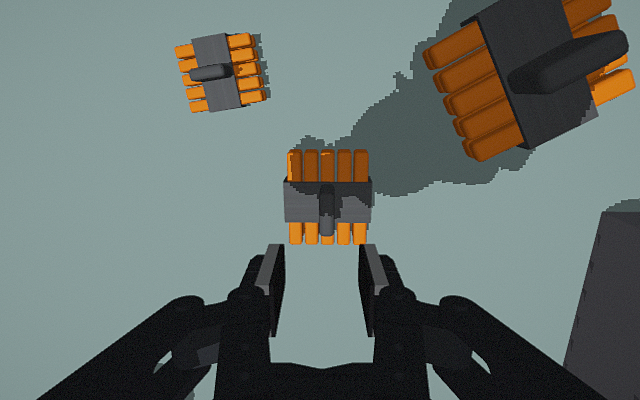

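```bash
python3 - <<'E'
from h import *;import pickle
m,o=pickle.load(open('w12.pkl','rb'))
for z,q in ((.027,[(285,180),(372,177),(371,222),(284,222)]),(.024,[(288,150),(368,150),(367,244),(290,244)])):
    P=ray(m,q,z)[:,:2];d=P[1]-P[0]+P[2]-P[3];print(P.mean(0),np.arctan2(d[1],d[0])-np.pi/2,np.linalg.norm(P[0]-P[1]))
P=ray(m,[(321,186),(335,186)],.054);print(P)
E
```

```text
[ 0.45951238 -0.16936978] -0.0568857598684378 0.06058373122544366
[ 0.45925233 -0.16915401] -0.07441250892451934 0.054988361594603415
[[ 0.44088775 -0.17163796  0.054     ]
 [ 0.44154449 -0.16301024  0.054     ]]
```

>>> drive_tool(grip=[-0.2,-0.2,-0.2,-0.2], linear=[[0,0.001,-0.03],[-0.001,0.001,-0.06],[-0.001,0.001,-0.081],[-0.001,0.001,-0.082]], yaw=[0,0,0,0])

```text
clock: 15.2
tcp_pos: [0.4616, -0.1679, 0.0308]
tool_rot: [-3.107, -0.002, 3.061]
wrist_force: [0.1, 0.8, -0.3]
gripper_width: 0.0342
```

>>> drive_tool(grip=[-1,-1,-1,-1,-1], linear=[[0,0,0],[0,0,0],[0,0,0],[0,0,0],[0,0,0]], yaw=[0,0,0,0,0], squeeze=40)

```text
clock: 15.7
tcp_pos: [0.464, -0.1699, 0.0342]
tool_rot: [-3.106, 0.006, 3.059]
wrist_force: [1.2, 2.4, 6.1]
gripper_width: 0.0089
```

>>> drive_tool(grip=[-1,-1,-1,-1,-1], linear=[[0,0,0.02],[0,0,0.05],[0,0,0.09],[0,0,0.125],[0,0,0.13]], yaw=[0,0,0,0,0])

```text
clock: 16.2
tcp_pos: [0.4646, -0.1712, 0.1673]
tool_rot: [-3.103, 0.009, 3.058]
wrist_force: [1.5, 0.2, -0.4]
gripper_width: 0.0094
```

```bash
python3 snap.py w13
```

```text
16.2 [ 0.4646 -0.1712  0.1673] [-3.103  0.009  3.058] 0.0094 [ 1.5  0.2 -0.4] 0.061
```

View pics/w13.png

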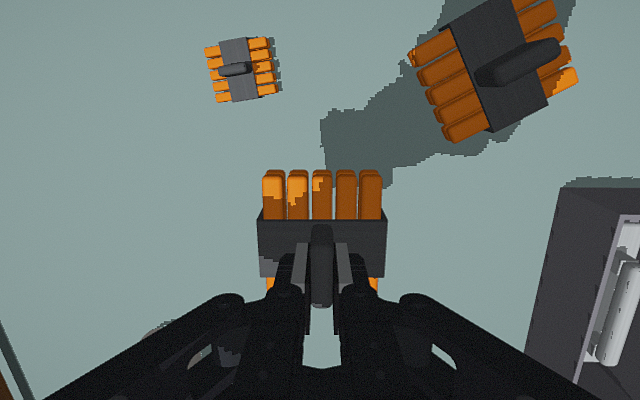

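The clip is held, pegs level. I'll carry it to above the empty short bay.

>>> drive_tool(grip=[-1,-1,-1,-1,-1], linear=[[0.012,0.04,0],[0.024,0.08,0],[0.036,0.12,0],[0.048,0.16,0],[0.06,0.2,0]], yaw=[0,0,0,0,0])

```text
clock: 16.75
tcp_pos: [0.521, 0.0314, 0.1605]
tool_rot: [-3.105, -0.002, 3.058]
wrist_force: [0.2, 0.2, -0.3]
gripper_width: 0.0092
```

>>> drive_tool(grip=[-1,-1,-1,-1,-1], linear=[[0.012,0.04,0],[0.024,0.08,0],[0.034,0.115,0],[0.035,0.125,0],[0.035,0.125,0]], yaw=[0,0,0,0,0])

```text
clock: 17.25
tcp_pos: [0.556, 0.1561, 0.1604]
tool_rot: [-3.104, -0.002, 3.061]
wrist_force: [-0.5, -1.0, -0.9]
gripper_width: 0.0091
```

```bash
python3 snap.py w14;python3 snap.py s14 scene
```

```text
17.25 [0.556  0.1561 0.1604] [-3.104e+00 -2.000e-03  3.061e+00] 0.0091 [-0.5 -1.  -0.9] 0.045
17.3 [0.5559 0.1548 0.1608] [-3.104e+00 -2.000e-03  3.060e+00] 0.0091 [ 0.5 -0.7 -1.5] 0.032
```

View pics/w14.png

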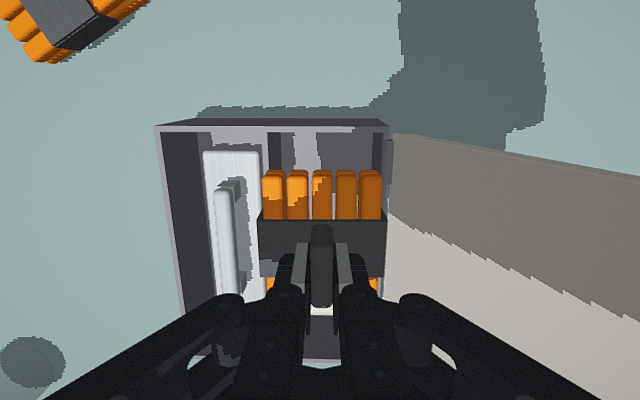

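View pics/s14.png

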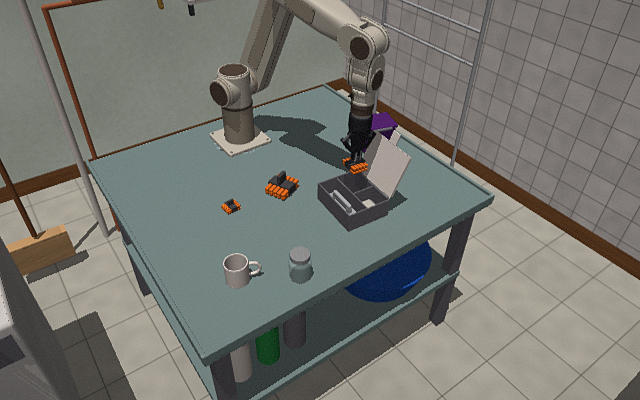

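```bash
python3 - <<'E'
from h import *;import pickle
m,o=pickle.load(open('w14.pkl','rb'))
c=np.array([.5982,.1135]);a=-.0794;u=np.array([np.cos(a),np.sin(a)]);v=np.array([-u[1],u[0]])
b=.1604-.034
P=ray(m,[(258,219),(387,219)],b+.027)[:,:2];print('plate far edge',np.c_[(P-c)@u,(P-c)@v])
P=ray(m,[(262,174),(382,174)],b+.024)[:,:2];print('peg end',np.c_[(P-c)@u,(P-c)@v])
P=ray(m,[(310,232),(334,232)],b+.054)[:,:2];print('fin far',np.c_[(P-c)@u,(P-c)@v])
print('want centre -0.045,0.037; tcp',(o['tcp_pos'][:2]-c)@u,(o['tcp_pos'][:2]-c)@v)
E
```

```text
plate far edge [[-0.06395208  0.00865293]
 [-0.06478709  0.06968355]]
peg end [[-0.08526061  0.01108522]
 [-0.08571846  0.0666605 ]]
fin far [[-0.06931898  0.03540084]
 [-0.06946354  0.04482426]]
want centre -0.045,0.037; tcp -0.045464913122928614 0.03915884666814703
```

The clip's centre is about 4 mm short in x and 2 mm over in y. I'll correct that and lower it.

>>> drive_tool(grip=[-1,-1,-1,-1,-1], linear=[[0.004,-0.002,-0.03],[0.004,-0.002,-0.06],[0.004,-0.002,-0.085],[0.004,-0.002,-0.1],[0.004,-0.002,-0.108]], yaw=[0,0,0,0,0])

```text
clock: 17.85
tcp_pos: [0.5594, 0.1507, 0.0527]
tool_rot: [-3.104, -0.002, 3.056]
wrist_force: [-0.2, -0.6, -0.3]
gripper_width: 0.0093
```

>>> drive_tool(grip=[-1,-1,-1,-1,-1], linear=[[0,0,-0.004],[0,0,-0.008],[0,0,-0.011],[0,0,-0.013],[0,0,-0.013]], yaw=[0,0,0,0,0])

```text
clock: 18.35
tcp_pos: [0.5613, 0.1533, 0.0419]
tool_rot: [-3.106, 0.002, 3.059]
wrist_force: [0.0, 0.1, -1.1]
gripper_width: 0.009
```

>>> drive_tool(grip=[-1,-1,-1], linear=[[0,0,-0.002],[0,0,-0.003],[0,0,-0.003]], yaw=[0,0,0])

```text
clock: 18.65
tcp_pos: [0.5616, 0.1533, 0.0403]
tool_rot: [-3.106, 0.003, 3.059]
wrist_force: [-3.1, -1.6, 6.5]
gripper_width: 0.0087
```

Contact with the floor: +6.5 N. I'll release and lift out.

>>> drive_tool(grip=[-0.6,-0.35,-0.35,-0.35], linear=[[0,0,0],[0,0,0],[0,0,0],[0,0,0.015]], yaw=[0,0,0,0])

```text
clock: 19.05
tcp_pos: [0.5592, 0.1527, 0.0514]
tool_rot: [-3.104, -0.003, 3.059]
wrist_force: [-0.3, -0.8, 0.0]
gripper_width: 0.0277
```

>>> drive_tool(grip=[-0.35,-0.35,-0.35,-0.35,-0.35], linear=[[0,0,0.03],[0,0,0.07],[0,-0.02,0.11],[0,-0.06,0.15],[0,-0.1,0.18]], yaw=[0,0,0,0,0])

```text
clock: 19.55
tcp_pos: [0.5615, 0.0583, 0.2316]
tool_rot: [-3.106, 0.003, 3.061]
wrist_force: [0.8, -1.9, -0.0]
gripper_width: 0.0275
```

```bash
python3 snap.py w15; python3 snap.py s15 scene
```

```text
19.55 [0.5615 0.0583 0.2316] [-3.106e+00  3.000e-03  3.061e+00] 0.0275 [ 0.8 -1.9 -0. ] 0.71
19.6 [0.5636 0.052  0.2373] [-3.103  0.012  3.054] 0.0276 [ 1.4 -2.9  4.7] 0.124
```

View pics/w15.png

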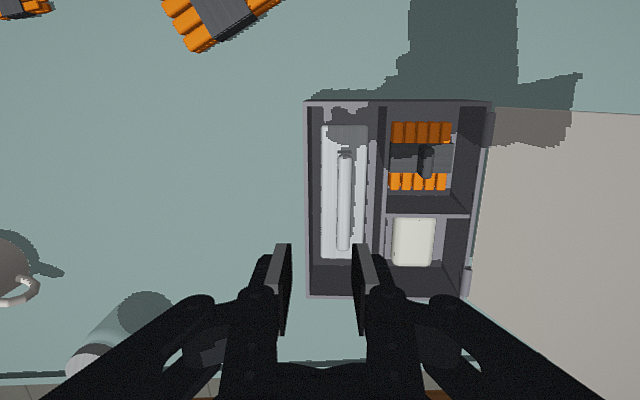

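View pics/s15.png

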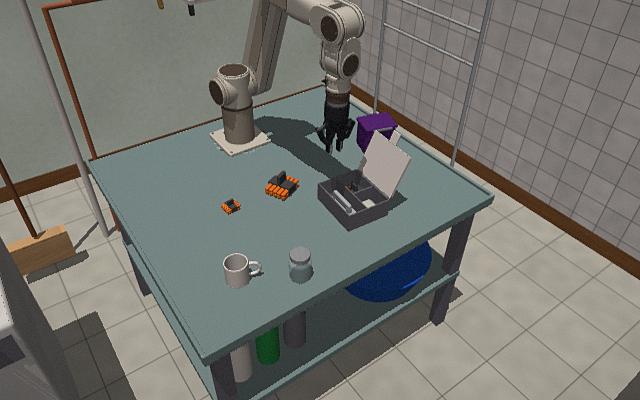

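Both objects are seated upright: the brush in the long bay and the clip, fin up, in the short bay. Now I'll turn and go back over the tab.

>>> drive_tool(grip=[0,0.6,0.6,0.6,0.6], linear=[[0,0,0.03],[0,0,0.06],[0,0,0.09],[0.01,0.02,0.1],[0.02,0.05,0.1]], yaw=[-0.14,-0.28,-0.42,-0.56,-0.7])

```text
clock: 20.15
tcp_pos: [0.5822, 0.1082, 0.3318]
tool_rot: [-3.11, 0.004, 2.35]
wrist_force: [0.9, -0.1, 0.1]
gripper_width: 0.0684
```

>>> drive_tool(grip=[0.6,0.6,0.6,0.6,0.6], linear=[[0,0.03,0],[0.01,0.06,0],[0.02,0.09,0],[0.025,0.11,0],[0.03,0.13,0]], yaw=[-0.14,-0.28,-0.42,-0.56,-0.7])

```text
clock: 20.65
tcp_pos: [0.611, 0.2403, 0.3279]
tool_rot: [-3.104, 0.002, 1.654]
wrist_force: [0.9, 0.2, -0.8]
gripper_width: 0.0681
```

>>> drive_tool(grip=[0.6,0.6,0.6], linear=[[0,0.02,0],[0,0.035,0],[0,0.035,0]], yaw=[-0.14,-0.165,-0.165])

```text
clock: 20.95
tcp_pos: [0.6106, 0.2759, 0.3275]
tool_rot: [-3.104, 0.002, 1.497]
wrist_force: [0.5, -0.3, 0.1]
gripper_width: 0.0685
```

```bash
python3 snap.py w16; python3 - <<'E'
from h import *;import pickle
m,o=pickle.load(open('w15.pkl','rb'))
c=np.array([.5982,.1135]);a=-.0794;u=np.array([np.cos(a),np.sin(a)]);v=np.array([-u[1],u[0]])
P=ray(m,[(391,122),(452,124),(446,190),(388,190)],.03)[:,:2];print('clip',(P.mean(0)-c)@u,(P.mean(0)-c)@v)
E
```

```text
20.95 [0.6106 0.2759 0.3275] [-3.104e+00  2.000e-03  1.497e+00] 0.0685 [ 0.5 -0.3  0.1] 0.037
clip -0.04279528171802876 0.034508053281546026
```

View pics/w16.png

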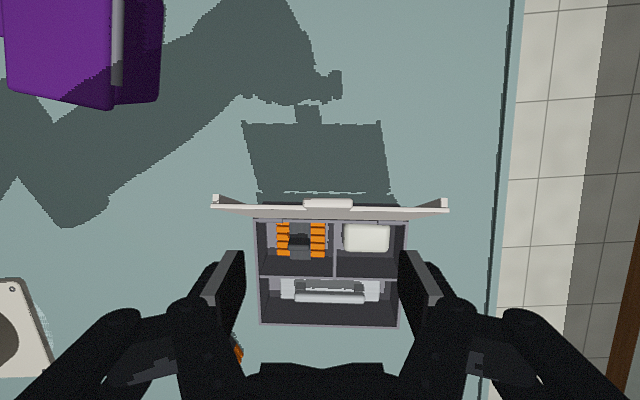

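The clip sits within 4 mm of the bay centre. The tab is directly ahead at (328,203) with the jaws centred on it, so I'll descend and grip.

>>> drive_tool(grip=[0.6,0.6,0.6,0.6], linear=[[0,-0.003,-0.035],[0,-0.003,-0.07],[0,-0.003,-0.1],[0,-0.003,-0.109]], yaw=[0,0,0,0])

```text
clock: 21.4
tcp_pos: [0.609, 0.2684, 0.2162]
tool_rot: [-3.099, 0.005, 1.493]
wrist_force: [-0.0, -0.3, -0.5]
gripper_width: 0.0682
```

>>> drive_tool(grip=[-0.1,-0.4,-0.4,-0.4,-0.4], linear=[[0,0,0],[0,0,0],[0,0,0],[0,0,0],[0,0,0]], yaw=[0,0,0,0,0], squeeze=25)

```text
clock: 21.9
tcp_pos: [0.6109, 0.2709, 0.2229]
tool_rot: [-3.107, -0.0, 1.495]
wrist_force: [-5.0, -0.3, 2.0]
gripper_width: 0.0339
```

```bash
python3 snap.py w17
```

```text
21.9 [0.6109 0.2709 0.2229] [-3.107 -0.     1.495] 0.0339 [-5.  -0.3  2. ] 0.002
```

View pics/w17.png

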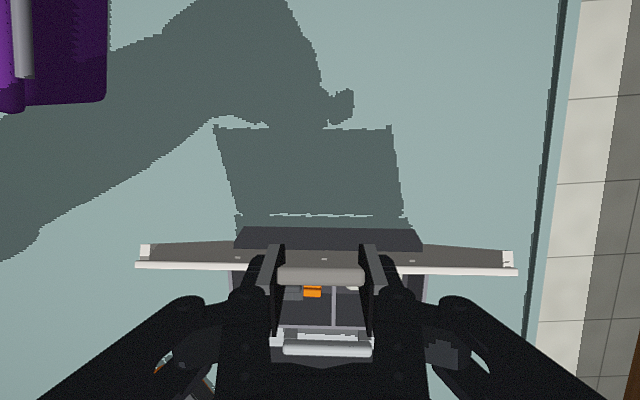

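>>> drive_tool(grip=[-0.4,-0.4,-0.4,-0.4,-0.4], linear=[[-0.002,-0.0265,0.01],[-0.004,-0.054,0.0155],[-0.0065,-0.082,0.017],[-0.009,-0.11,0.0145],[-0.011,-0.137,0.0075]], yaw=[0,0,0,0,0])

```text
clock: 22.45
tcp_pos: [0.5999, 0.1337, 0.2312]
tool_rot: [-3.109, -0.002, 1.495]
wrist_force: [-5.0, 2.2, -0.4]
gripper_width: 0.0339
```

>>> drive_tool(grip=[-0.4,-0.4,-0.4,-0.4,-0.4], linear=[[-0.002,-0.026,-0.011],[-0.004,-0.05,-0.0255],[-0.006,-0.0715,-0.0435],[-0.007,-0.09,-0.0645],[-0.0085,-0.1055,-0.0885]], yaw=[0,0,0,0,0])

```text
clock: 22.95
tcp_pos: [0.591, 0.0257, 0.1414]
tool_rot: [-3.107, 0.003, 1.492]
wrist_force: [-5.2, -0.7, 1.8]
gripper_width: 0.0338
```

>>> drive_tool(grip=[-0.4,-0.4,-0.4,-0.4,-0.4], linear=[[-0.001,-0.0115,-0.0255],[-0.0015,-0.019,-0.053],[-0.002,-0.0225,-0.075],[-0.002,-0.023,-0.085],[-0.002,-0.023,-0.09]], yaw=[0,0,0,0,0])

```text
clock: 23.45
tcp_pos: [0.589, 0.0025, 0.0495]
tool_rot: [-3.105, 0.005, 1.492]
wrist_force: [-5.4, -7.0, 1.1]
gripper_width: 0.0334
```

```bash
python3 snap.py w18; python3 snap.py s18 scene
```

```text
23.45 [0.589  0.0025 0.0495] [-3.105  0.005  1.492] 0.0334 [-5.4 -7.   1.1] 0.086
23.5 [0.589  0.0025 0.0492] [-3.105  0.006  1.492] 0.0335 [-4.7 -7.7 -0.2] 0.018
```

View pics/w18.png

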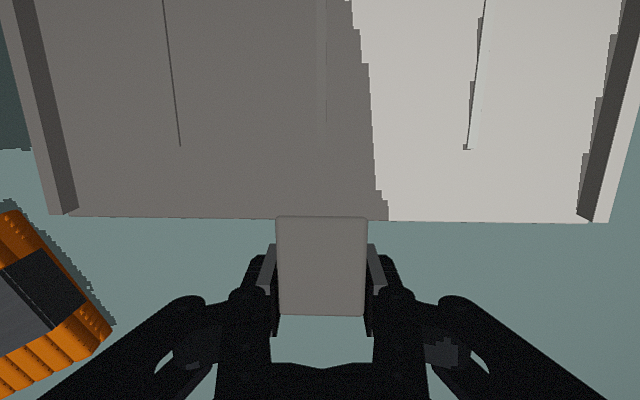

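View pics/s18.png

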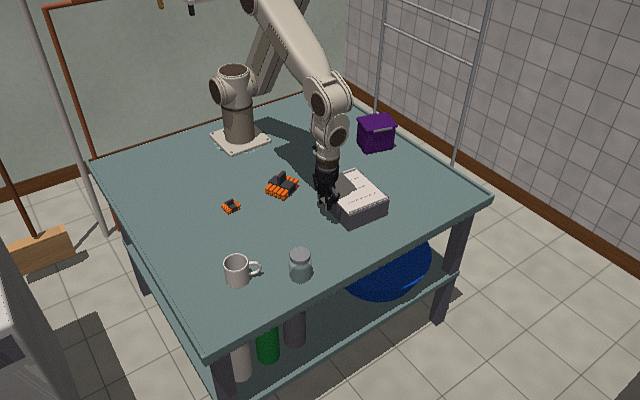

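>>> drive_tool(grip=[-0.4,-0.4,-0.4], linear=[[0,0.003,-0.003],[0,0.004,-0.006],[0,0.004,-0.006]], yaw=[0,0,0])

```text
clock: 23.85
tcp_pos: [0.5892, 0.0029, 0.047]
tool_rot: [-3.107, 0.013, 1.49]
wrist_force: [-8.8, -16.5, 13.3]
gripper_width: 0.0336
```

The tab is on its stop: +13 N up for a 6 mm press-down. Releasing.

>>> drive_tool(grip=[0.2,0.7,0.7,0.7,0.7], linear=[[0,0,0],[0,-0.004,0],[0,-0.004,0.01],[0,-0.004,0.05],[0,-0.004,0.1]], yaw=[0,0,0,0,0])

```text
clock: 24.35
tcp_pos: [0.5882, 0.0054, 0.143]
tool_rot: [-3.101, 0.001, 1.494]
wrist_force: [1.3, 0.6, 1.0]
gripper_width: 0.0726
```

>>> drive_tool(grip=[0.7,0.7,0.7,0.7], linear=[[0,-0.01,0.05],[0,-0.02,0.09],[0,-0.025,0.095],[0,-0.025,0.095]], yaw=[0,0,0,0])

```text
clock: 24.75
tcp_pos: [0.5911, -0.0203, 0.2415]
tool_rot: [-3.112, 0.001, 1.493]
wrist_force: [-0.1, -0.2, -0.8]
gripper_width: 0.0727
```

```bash
python3 snap.py w19; python3 snap.py s19 scene; python3 - <<'E'
import cv2,numpy as np
a=cv2.imread('pics/s19.png')[155:245,300:410];a=cv2.resize(a,None,fx=4,fy=4,interpolation=cv2.INTER_CUBIC)
b=cv2.imread('pics/w19.png')[60:180,190:440];b=cv2.resize(b,(440,211))
o=np.zeros((360+211,440,3),np.uint8);o[:360]=a;o[360:]=b;cv2.imwrite('pics/c19.png',o)
E
```

```text
24.75 [ 0.5911 -0.0203  0.2415] [-3.112e+00  1.000e-03  1.493e+00] 0.0727 [-0.1 -0.2 -0.8] 0.079
24.8 [ 0.59   -0.0199  0.2392] [-3.108e+00  1.000e-03  1.494e+00] 0.0724 [-0.4  0.5 -0.6] 0.051
```

View pics/c19.png

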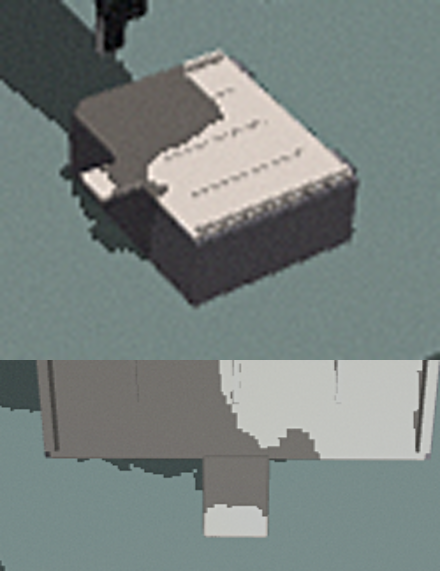

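View pics/w19.png

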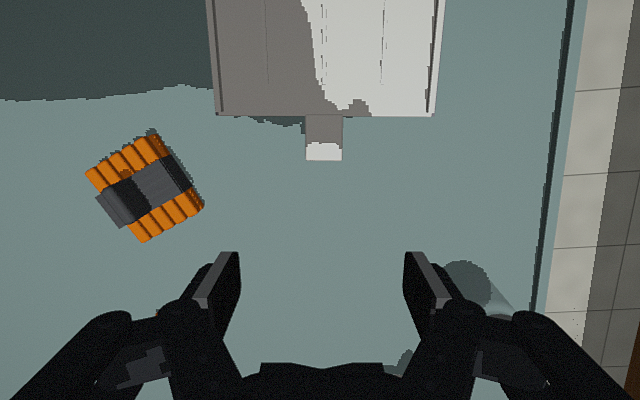

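```bash
python3 - <<'E'
from h import *;import pickle
for n,e,t in (('w2',[(208.5,118),(423,119)],[(297,163),(334,163)]),('w19',[(216,115.5),(434.5,116)],[(305.5,160),(342.5,160)])):
    m,o=pickle.load(open(n+'.pkl','rb'))
    for z in (.07,.075,.08,.085):
        P=ray(m,e,z);T=ray(m,t,z);print(n,z,np.linalg.norm(P[0]-P[1]).round(4),P.mean(0)[:2].round(4),np.linalg.norm(T[0]-T[1]).round(4))
E
python3 - <<'E'
import cv2
im=cv2.imread('pics/w19.png')[90:170,190:450]
cv2.imwrite('pics/w19z.png',cv2.resize(im,None,fx=3,fy=3,interpolation=cv2.INTER_NEAREST))
E
```

```text
w2 0.07 0.2002 [0.5917 0.0326] 0.0359
w2 0.075 0.1971 [0.5918 0.033 ] 0.0354
w2 0.08 0.194 [0.592  0.0334] 0.0348
w2 0.085 0.191 [0.5921 0.0338] 0.0343
w19 0.07 0.1975 [0.5918 0.0331] 0.0348
w19 0.075 0.1944 [0.5919 0.0335] 0.0342
w19 0.08 0.1912 [0.5921 0.0338] 0.0337
w19 0.085 0.1881 [0.5922 0.0342] 0.0331
```

View pics/w19z.png

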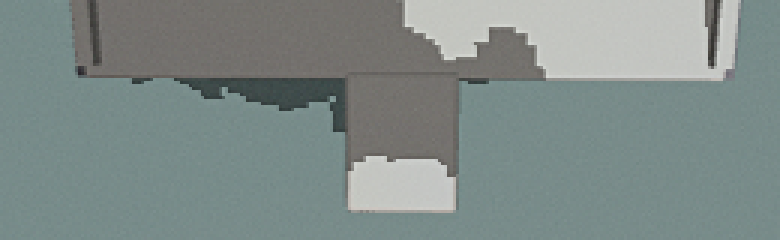

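The free edge is now lower than at the start, and the caddy rim corners show under it. To be sure it's fully shut, I'll press gently on the free edge with closed fingers and read the contact height.

>>> drive_tool(grip=[-1,-1,-1,-1,-1], linear=[[0,0.03,-0.02],[0.002,0.066,-0.05],[0.002,0.066,-0.09],[0.002,0.066,-0.13],[0.002,0.066,-0.145]], yaw=[0,0,0,0,0])

```text
clock: 25.35
tcp_pos: [0.5865, 0.0467, 0.0866]
tool_rot: [-3.094, 0.003, 1.495]
wrist_force: [-1.1, -0.7, -0.2]
gripper_width: 0.0006
```

>>> drive_tool(grip=[-1,-1,-1], linear=[[0,0,-0.005],[0,0,-0.01],[0,0,-0.01]], yaw=[0,0,0])

```text
clock: 25.65
tcp_pos: [0.5916, 0.046, 0.0833]
tool_rot: [-3.106, 0.001, 1.494]
wrist_force: [0.5, -0.6, -0.3]
gripper_width: -0.0001
```

>>> drive_tool(grip=[-1,-1,-1], linear=[[0,0,-0.004],[0,0,-0.008],[0,0,-0.008]], yaw=[0,0,0])

```text
clock: 25.95
tcp_pos: [0.5916, 0.0458, 0.0756]
tool_rot: [-3.106, 0.001, 1.493]
wrist_force: [-0.8, 0.9, -1.1]
gripper_width: -0.0003
```

>>> drive_tool(grip=[-1,-1,-1], linear=[[0,0,-0.002],[0,0,-0.004],[0,0,-0.004]], yaw=[0,0,0])

```text
clock: 26.25
tcp_pos: [0.5921, 0.0458, 0.0749]
tool_rot: [-3.109, 0.001, 1.493]
wrist_force: [-5.5, -0.6, 14.0]
gripper_width: -0.0001
```

Firm contact at z = 0.0749, exactly the top of a shut flap. I'll back away and check once more.

>>> drive_tool(grip=[-1,-1,-1,-1,-1], linear=[[0,0,0.02],[0,0,0.06],[0,0,0.1],[0,-0.04,0.14],[0,-0.08,0.16]], yaw=[0,0,0,0,0])

```text
clock: 26.75
tcp_pos: [0.5927, -0.0325, 0.2347]
tool_rot: [-3.111, 0.001, 1.498]
wrist_force: [0.7, -0.8, 1.0]
gripper_width: 0.0004
```

>>> drive_tool(grip=[-1,-1,-1,-1,-1], linear=[[-0.03,-0.03,0.01],[-0.06,-0.06,0.02],[-0.09,-0.09,0.02],[-0.09,-0.09,0.02],[-0.09,-0.09,0.02]], yaw=[0,0,0,0,0])

```text
clock: 27.25
tcp_pos: [0.5013, -0.124, 0.2518]
tool_rot: [-3.108, 0.001, 1.492]
wrist_force: [0.3, -0.8, -0.6]
gripper_width: 0.0002
```

```bash
python3 snap.py s20 scene
```

```text
27.25 [ 0.5013 -0.124   0.2518] [-3.108e+00  1.000e-03  1.492e+00] 0.0002 [ 0.3 -0.8 -0.6] 0.036
```

View pics/s20.png

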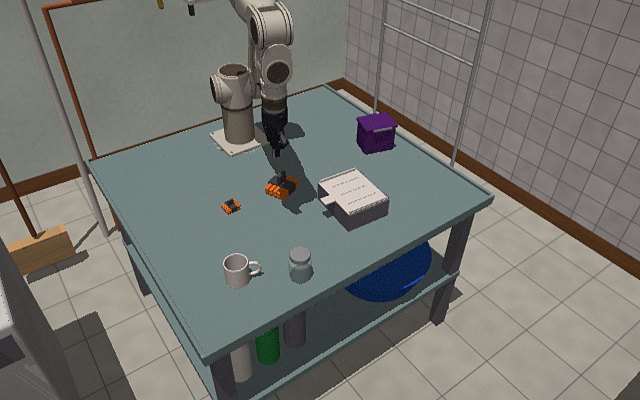

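The caddy is shut, the tub, jar and mug are where they started, and the arm is clear. Handing in.

```bash
python3 -c "
from rig import job;print(job.finish_job())"
```

```text
the job is handed in; nothing more can be done
None
```

The brush and the peg clip are in their bays with the flap shut over them. I handed the job in at about 27 s; it gives no verdict.

- **Flap opened:** I gripped the tab and swung the flap to about 2.0 rad, going by the tool position.
- **Brush:** I lowered it into the long bay until the wrist force showed contact, then released it. Just before lowering, it measured within about 1 mm of the bay centre. Afterwards I only checked by eye that it lay flat.
- **Clip:** The middle-sized one (62 × 70 mm measured) went into the empty short bay the same way. The last picture before closing put it within about 4 mm of the centre, fin up.
- **Flap shut:** I swung it down to its stop. The camera width check only showed the free edge about 5 mm lower than at the start. So I pressed on the edge with shut fingers, and they met firm contact at z = 0.0749 m, the height of a fully shut flap.
- **Final picture:** The tub, jar and mug look unmoved by eye, and the arm is clear of everything.

**What went wrong:** On the first carry, joint 6 reached its limit and left the tool tilted by about 0.036 rad for the rest of the run. I turned the brush half a revolution before placing it, and the tilt caused no visible trouble.

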